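# Slide the drip tray home under the slide warmer

## Task

Take the metal drip tray by its upright grip and slide it nose first into the low bay under the slide warmer, until its front plate is gently brought flush against the warmer's front, then let go. The guides inside cannot be seen and may sit off the middle of the opening: find the fence on the left by feel, let it line the tray up, and never force the tray against the warmer. Leave the other things where they stand.

Things in the scene. Friction and masses are not known exactly. Their poses are not given: they have to be found in the camera images.
- tray: Loose aluminium drip tray, about 0.2 kg, on the worktop. Origin: centre of the underside of its open body, 70 mm along x, 100 mm along y, 18 mm high. +x points to its nose (enters first), z up. Across the other end is a front plate 180 mm wide, 42 mm high; its inner face, which must finally lie on the warmer's front, is at x = -35 mm, its outer face at x = -39 mm.
- tray_grip (a point): Middle of the tray's grip, 28 mm above the tray's underside at x = -60 mm of the tray, same axes. The grip is an upright black fin in front of the front plate: 14 mm thick along y (pinch it across this), from x = -39 to -75 mm of the tray, from 6 to 50 mm above the worktop.
- warmer: Low grey slide warmer, dark top plate, two petri dishes on it, fixed to the worktop: 110 mm along x, 200 along y, 50 high (65 with the dishes). Origin: centre of its footprint. +x points away from the open front, +y to the left seen from the front. Front face: x = -55 mm. With the tray home the tray's x axis is parallel to the warmer's and its origin is at x = -20 mm.
- bay_mouth (a point): Middle of the bay's opening in the warmer's front face, at worktop height, axes as the warmer's. The opening is 150 mm wide and 26 mm high; the bay is 102 mm deep and the worktop is its floor. Hidden inside are two guides, 103 mm apart (3 mm more than the tray's body); the pair is set, unmeasured, up to 14 mm left or right of the middle, and stays put.
- bay_depth (a point): Point on the worktop 50 mm behind the middle of the opening, where the right guide (-y) starts. The left guide (+y) is the fence; it starts 28 mm behind the front face. Both are straight, 20 mm high, end at 85 mm and have blunt front ends (edges rounded by 2 mm). The tray must not press any part of the warmer with more than 25 N; meeting a stop at 20 mm/s can pass this, 5 mm/s does not.
- beaker: Loose glass beaker, 71 mm across, 93 mm high, to be left alone. Origin: centre of its underside.
- timer: Loose black bench timer lying flat, 50x76x24 mm, to be left alone. Origin: centre of its underside.

How it is judged:
By the outcome, as a careful person would: the job done as asked, in the order asked, and still so for the second after the job is handed in, with the robot touching nothing.
It also fails if it takes over 51 s, if anything falls off the work surface, if the arm or the gripper's body presses on something with over 40 N, if the wrist force passes 120 N, or if a joint passes its speed limit or range.

## Robot

A 6-joint arm with a two-finger parallel gripper is mounted at the origin on a cart in front of the work surface, level with it; the furniture and walls round the work are solid. World frame = base frame: x ahead of the robot, y to its left, z up, the work surface at z = 0. Lengths are in m, angles in rad, forces in N, time in s.
With the tool pointing down it reaches from about 0.3 to 0.95 m from the base axis. Payload 3.1 kg.
Tool frame: the origin (TCP) lies at the very end of the fingers, on their centre line; the grasp point (between the pads) lies 19 mm behind it (manip.grip_depth is the distance from the TCP to the grasp point, in m); z points along the fingers, y is the direction in which the jaws open and shut (so a half turn about z gives the same grasp; the last joint's range is limited). The gripper opens to 85 mm and grips with 20 to 120 N. Pads are 22 mm wide; open, the fingers measure 114 mm over their backs; the gripper's body (76 mm by 85 mm) begins 54 mm behind the grasp point. The pads swing forward as they close: fully open they stand 13 mm farther back than shut.
Start: joints at [1.121, 0.308, 1.634, -0, 1.2, -0.07], TCP at [0.232, 0.58, 0.209] pointing down, gripper open.
Joint ranges: [-3.06, 3.06], [-0.79, 1.96], [0.05, 2.63], [-1.19, 4.34], [0.05, 2.64], [-2.94, 2.94]. Speed limits (rad/s): [2.79, 2.79, 3.14, 3.14, 3.14, 3.14].

## Interface

Orientations are given as a 3x3 rotation matrix whose columns are the frame's x, y, z axes.
In Python, from workcell import manip, imaging, ticket gives the robot as it stands.
- The arm moves only by the tool arm_command, never from a script. Its argument "commands" is a list that holds one entry, the list of rows, each a list of 4 numbers: the shift along the world's x, y, z in m, then the turn about the world's z in rad. A call has 1 to 20 rows; each row is the pose to reach, as a shift and turn from the pose commanded when the call began; what a row does not reach only later rows make up. A row lasts 1/12 s, in which the tool goes at most 41.7 mm and 7.16 degrees, less where a joint would pass 70% of its speed; a pose out of reach is approached as far as the arm can. A call with a gripper value outside its range is refused whole. "fingers" is the finger opening in m, from 0 to 0.0854, set as the call begins (left out, the last holds). The fingers move at their own pace and stop on an object; "newtons" is the grip in N (left out, the last holds). Time passes only in rows, so rows that repeat a pose let the fingers close. It gives the time, the measured TCP pose, the force and the opening at its end, in the units of the state.
- manip.observe(): the state, without advancing time (a new reading comes with each control period).
- imaging.camera(name): name is "scene" or "side" or "wrist"; returns a dict with "pixels" (480x640x3 uint8, red, green, blue), "fx", "fy", "cx", "cy" (pixels), "position" and "rotation" of the camera in the world; the wrist camera has in their place "hand_eye" (4x4, takes a point from camera to tool coordinates, whose origin is the TCP and whose axes are the flange's). Camera axes: x right, y up, looking along -z (the intrinsics and any distortion apply to the point x, -y, -z); pixel columns grow to the right and rows downward; lengths in m; the calibration is good to about 2 mm. The wrist camera is an equidistant fisheye: a pixel r from the principal point sees the ray r / f radians off the axis. A picture is of the moment at which its call begins: read the wrist's pose just before it. There is no depth.
- ticket.close_job(): hands the job in, once; it reports no verdict.
The state is a dict: "time": time; "qpos": joint angles; "joint_velocities": joint speeds; "joint_efforts": joint torques, N m; "position": TCP position; "eef_rot": TCP orientation; "ft_force": force on the tool from outside, world axes, zero at the start; "ft_torque": the same for the moment, N m; "grip_width": opening from 0.0 (shut) to 1.0 (fully open).
Only numpy, scipy, OpenCV 4.12 (cv2) and the standard library are available. Lean on these libraries where they do the work, as an engineer would, in place of code of your own. Each camera call takes 0.05 s, during which the arm holds its last target.

## Working session

There is one attempt and no reset: what is moved stays moved. The work goes in short steps, Python scripts to look and compute and a tool call to move; the robot and the scene stay as the last step left them, time stands still between calls to the robot, and variables do not carry over. Pictures are saved under pics/ and viewed, and the job is handed in when it is done.

Besides the shell and the picture viewer there is one more tool, called after "Request:" as a command line: name --argument value ..., lists and objects as JSON in quotes. arm_command: Moves the arm, as the interface text tells. Its arguments: {"type":"object","properties":{"commands":{"type":"array","items":{"type":"array","items":{"type":"array","items":{"type":"number"}}}},"fingers":{"type":"number"},"newtons":{"type":"number"}},"required":["commands"]}

```bash
ls; mkdir -p pics; python3 - <<'E'
from workcell import manip, imaging, ticket
import cv2
s=manip.observe(); print(s)
for n in ("scene","side","wrist"):
    c=imaging.camera(n)
    cv2.imwrite(f"pics/{n}0.png",c["pixels"][:,:,::-1])
    print(n,{k:v for k,v in c.items() if k!="pixels"})
E
```

```text
pics
{'time': 0.0, 'qpos': array([ 1.12129457e+00,  3.09014048e-01,  1.63516195e+00, -1.29256367e-05,
        1.19970719e+00, -6.97054116e-02]), 'joint_velocities': array([-9.17158589e-05,  7.13680102e-04,  1.09422348e-03,  9.56337284e-04,
       -7.95197072e-04, -1.11684648e-03]), 'joint_efforts': array([ 8.92130129e-05, -4.15256596e+01, -2.76663727e+01, -1.53130086e-04,
        1.02703442e-02, -2.21514625e-06]), 'position': array([0.23136446, 0.57967256, 0.20825322]), 'eef_rot': array([[-9.28741825e-01,  3.70725847e-01, -9.84422530e-04],
       [ 3.70727124e-01,  9.28739534e-01, -2.06822702e-03],
       [ 1.47526908e-04, -2.28580107e-03, -9.99997377e-01]]), 'ft_force': array([-0.21277622,  0.38682613,  0.50092394]), 'ft_torque': array([ 0.04527838, -0.02037969, -0.00256774]), 'grip_width': 0.9969579813722554}
scene {'fx': 437.1609103246096, 'fy': 437.1609103246096, 'cx': 327.0483313226245, 'cy': 238.43837405947585, 'position': array([-0.08135075, -0.63594474,  0.5575575 ]), 'rotation': array([[ 0.7528941 ,  0.30366401, -0.58389952],
       [-0.65778076,  0.37657015, -0.65231848],
       [ 0.02179348,  0.8752046 ,  0.48326179]])}
side {'fx': 572.4969033885092, 'fy': 572.4969033885092, 'cx': 321.02835335687854, 'cy': 242.22249669262408, 'position': array([ 0.56754643, -0.94892725,  0.83460804]), 'rotation': array([[ 0.99857437, -0.03132148,  0.0432225 ],
       [ 0.05329852,  0.62926793, -0.77535872],
       [-0.00291315,  0.77655704,  0.63004022]])}
wrist {'fx': 371.64829954431775, 'fy': 371.64829954431775, 'cx': 316.9718233608418, 'cy': 237.7492021161602, 'hand_eye': array([[ 3.07222988e-04,  9.56798194e-01,  2.90752682e-01,
         7.44089391e-02],
       [ 9.99999706e-01, -4.98297875e-04,  5.83133429e-04,
        -3.64384078e-04],
       [ 7.02822455e-04,  2.90752418e-01, -9.56798065e-01,
        -1.64774537e-01],
       [ 0.00000000e+00,  0.00000000e+00,  0.00000000e+00,
         1.00000000e+00]])}
```

View pics/scene0.png

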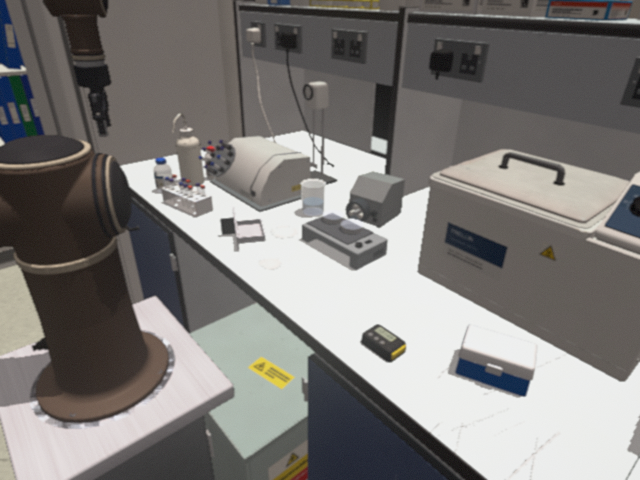

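View pics/side0.png

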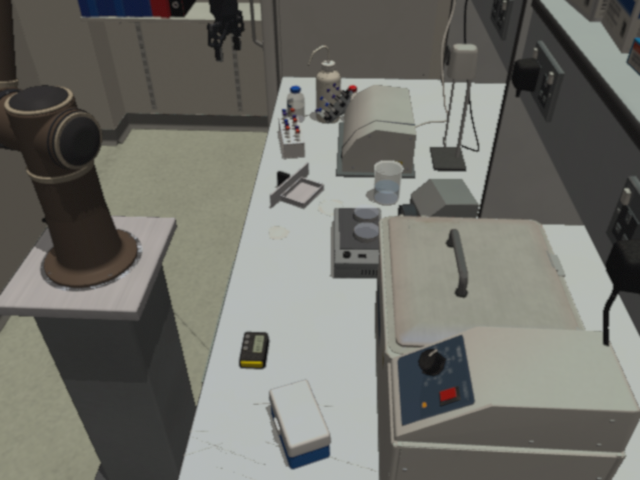

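View pics/wrist0.png

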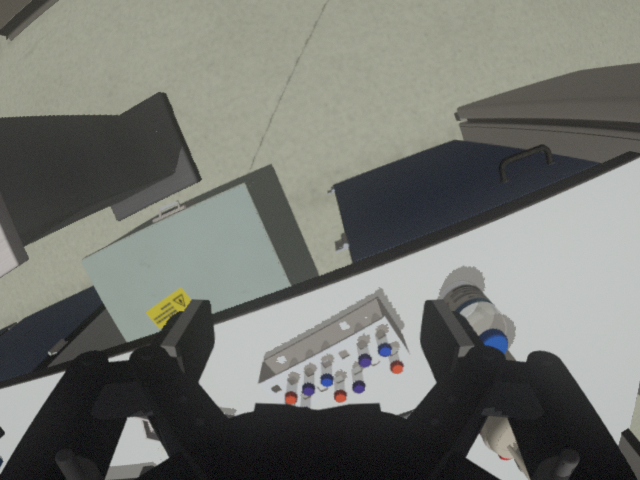

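Scene view: the tray is near (243,230), the warmer near (343,240), the beaker near (313,195) and the timer near (384,342). I'll enlarge these and get first positions.

```bash
cat > h.py <<'E'
import numpy as np, cv2
from workcell import manip, imaging
def ray(c,u,v):
    d=np.array([(u-c["cx"])/c["fx"],-(v-c["cy"])/c["fy"],-1.0]); return c["position"],c["rotation"]@d
def onz(c,u,v,z=0.):
    p,d=ray(c,u,v); return p+d*(z-p[2])/d[2]
def proj(c,P):
    q=c["rotation"].T@(np.asarray(P)-c["position"]); return c["cx"]+c["fx"]*q[0]/-q[2], c["cy"]-c["fy"]*q[1]/-q[2]
def wcam(s,c):
    R=s["eef_rot"];H=c["hand_eye"]; return R@H[:3,3]+s["position"], R@H[:3,:3]
def wz(s,c,u,v,z=0.):
    p,R=wcam(s,c); x=u-c["cx"];y=v-c["cy"]; r=np.hypot(x,y); th=r/c["fx"]
    d=np.array([np.sin(th)*x/r,-np.sin(th)*y/r,-np.cos(th)]); d=R@d
    return p+d*(z-p[2])/d[2]
def wproj(s,c,P):
    p,R=wcam(s,c); q=R.T@(np.asarray(P)-p); rho=np.hypot(q[0],q[1]); th=np.arctan2(rho,-q[2])
    return c["cx"]+c["fx"]*th*q[0]/rho, c["cy"]-c["fx"]*th*q[1]/rho
E
python3 - <<'E'
from h import *
a=imaging.camera("scene"); b=imaging.camera("side")
A=cv2.resize(a["pixels"][170:280,205:405],None,fx=4,fy=4,interpolation=cv2.INTER_CUBIC)
B=cv2.resize(b["pixels"][150:290,260:460],None,fx=4,fy=4,interpolation=cv2.INTER_CUBIC)
cv2.imwrite("pics/a1.png",A[:,:,::-1]);cv2.imwrite("pics/b1.png",B[:,:,::-1])
for n,c,u,v in [("tray",a,250,237),("tray",b,297,195),("warm",a,343,250),("warmb",b,365,240),("timer",a,384,345),("timer",b,253,350),("beak",a,313,212),("beak",b,388,198)]: print(n,onz(c,u,v).round(3))
E
```

```text
tray [0.439 0.25  0.   ]
tray [0.438 0.268 0.   ]
warm [0.584 0.046 0.   ]
warmb [ 0.612  0.091 -0.   ]
timer [ 0.407 -0.254  0.   ]
timer [ 0.4   -0.249  0.   ]
beak [0.666 0.265 0.   ]
beak [0.672 0.266 0.   ]
```

View pics/a1.png

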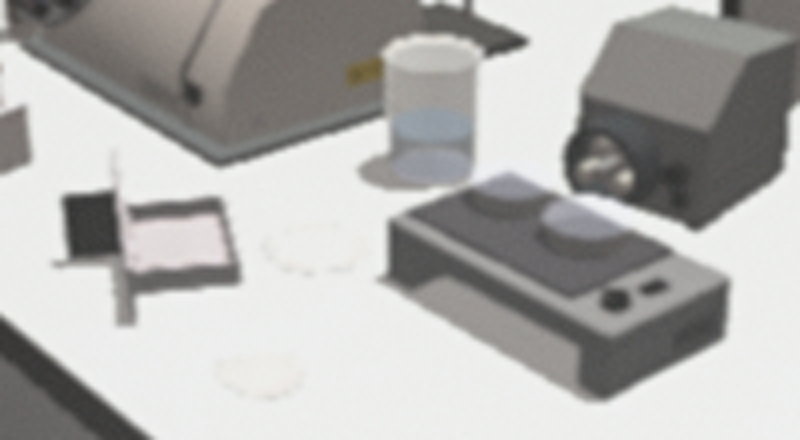

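View pics/b1.png

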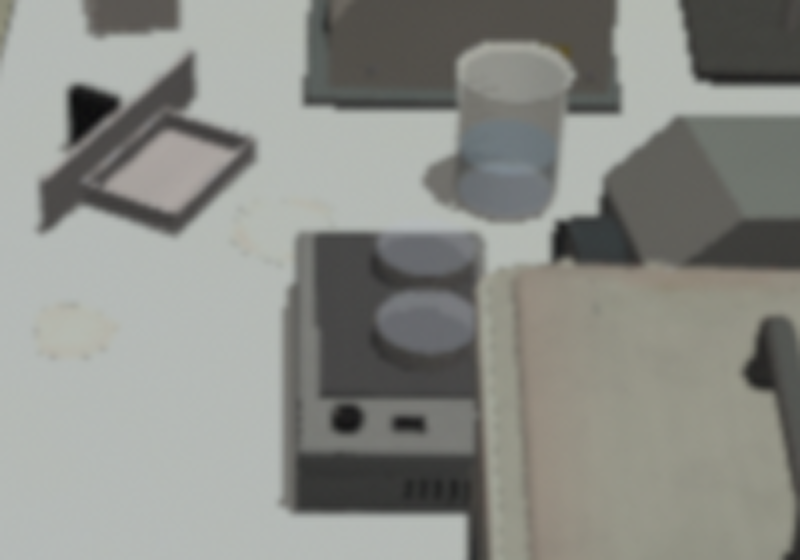

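Request:
arm_command --commands '[[[0.01,-0.01,0.01,-0.05],[0.02,-0.035,0.02,-0.13],[0.035,-0.065,0.03,-0.23],[0.05,-0.095,0.04,-0.33],[0.07,-0.125,0.04,-0.43],[0.085,-0.155,0.04,-0.53],[0.105,-0.185,0.04,-0.63],[0.12,-0.215,0.04,-0.73],[0.14,-0.245,0.04,-0.83],[0.155,-0.275,0.04,-0.93],[0.175,-0.305,0.04,-1.03],[0.19,-0.335,0.04,-1.13],[0.21,-0.365,0.04,-1.23],[0.225,-0.395,0.04,-1.33],[0.24,-0.425,0.04,-1.43],[0.25,-0.445,0.04,-1.52],[0.26,-0.46,0.04,-1.57],[0.26,-0.46,0.04,-1.57],[0.26,-0.46,0.04,-1.57]]]'

```text
time: 1.83
position: [0.4918, 0.1199, 0.2493]
eef_rot: [[0.371, 0.929, -0.001], [0.929, -0.371, 0.001], [0.0, -0.001, -1.0]]
ft_force: [-1.1, 0.6, -0.2]
grip_width: 1.002
```

```bash
python3 - <<'E'
from h import *
s=manip.observe(); c=imaging.camera("wrist")
print(s["time"],s["position"],s["eef_rot"],s["qpos"],s["ft_force"])
np.savez("w1.npz",pix=c["pixels"],pos=s["position"],R=s["eef_rot"])
cv2.imwrite("pics/w1.png",c["pixels"][:,:,::-1])
for P in [(0.44,0.26,0),(0.61,0.06,0.05)]: print(wproj(s,c,P))
E
```

```text
1.8333 [0.49180728 0.11992346 0.24934759] [[ 3.71181164e-01  9.28560303e-01 -5.54794103e-04]
 [ 9.28560428e-01 -3.71180907e-01  5.15042085e-04]
 [ 2.72318656e-04 -7.06333771e-04 -9.99999713e-01]] [1.52738318e-01 3.98721726e-02 1.86552681e+00 6.28197711e-04
 1.23666371e+00 5.32812816e-01] [-1.09850825  0.55572133 -0.24228968]
(np.float64(227.4345372678561), np.float64(97.38860902603119))
(np.float64(443.5223754286354), np.float64(214.63253183800666))
```

View pics/w1.png

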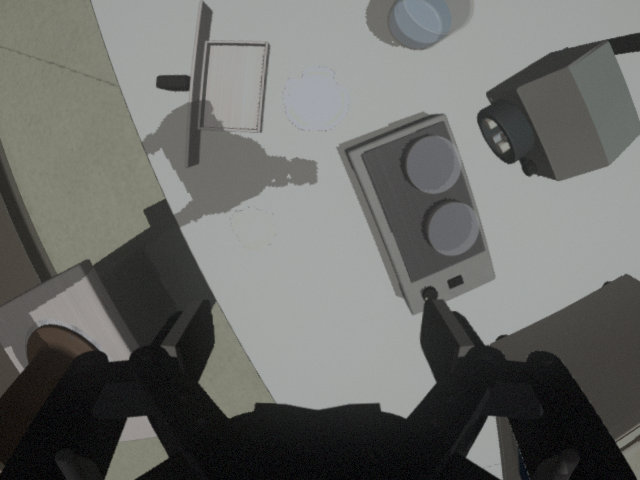

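```bash
python3 - <<'E'
from h import *
p=np.load("w1.npz")["pix"]
A=cv2.resize(p[0:180,140:290],None,fx=4,fy=4,interpolation=cv2.INTER_CUBIC)[:600]
A=cv2.resize(p[0:175,140:290],None,fx=3.4,fy=3.4,interpolation=cv2.INTER_CUBIC)
B=cv2.resize(p[100:325,325:510],None,fx=2.6,fy=2.6,interpolation=cv2.INTER_CUBIC)
cv2.imwrite("pics/w1a.png",A[:,:,::-1]);cv2.imwrite("pics/w1b.png",B[:,:,::-1])
E
```

```text
(no output)
```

View pics/w1a.png

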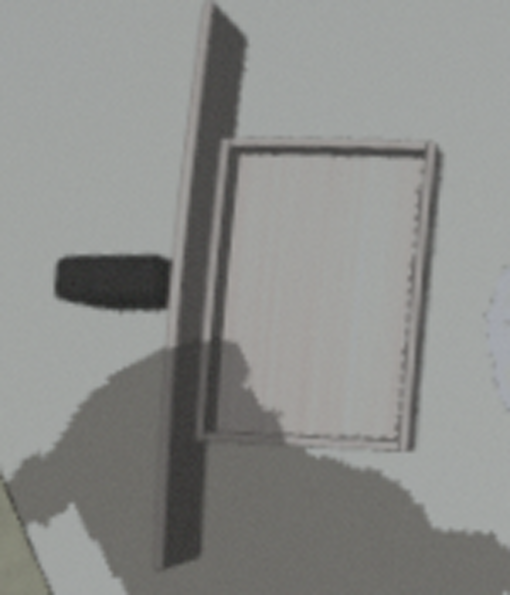

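View pics/w1b.png

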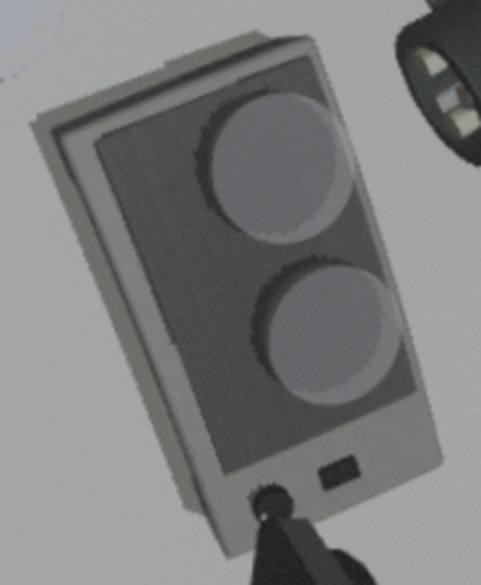

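```bash
python3 - <<'E'
from h import *
d=np.load("w1.npz"); s={"position":d["pos"],"eef_rot":d["R"]}; c=imaging.camera("wrist")
T=lambda x,y,z:wz(s,c,140+x/3.4,y/3.4,z)
W=lambda x,y,z:wz(s,c,325+x/2.6,100+y/2.6,z)
r=[T(222,142,.018),T(436,142,.018),T(412,450,.018),T(200,438,.018)]
print("rim",np.round(r,4)); n=np.linalg.norm
print([round(n(r[i]-r[(i+1)%4]),4) for i in range(4)])
yw=lambda a,b:np.degrees(np.arctan2((b-a)[1],(b-a)[0]))
print("yaw from sides",yw(r[0],r[1]),yw(r[3],r[2]),"from ends-",yw(r[3],r[0])-90,yw(r[2],r[1])-90)
print("ctr",np.mean(r,0))
a,b=T(211,2,.042),T(160,570,.042); print("plate",a,b,n(a-b),yw(b,a)-90,"mid",(a+b)/2)
g=[T(60,257,.05),T(57,298,.05)]; print("fin",np.round(g,4),n(g[0]-g[1]))
w=[W(60,132,.05),W(313,40,.05),W(441,462,.05),W(230,557,.05)]
print("warm",np.round(w,4)); print([round(n(w[i]-w[(i+1)%4]),4) for i in range(4)])
print("yaw",yw(w[0],w[1]),yw(w[3],w[2]),yw(w[3],w[0])-90,yw(w[2],w[1])-90,"ctr",np.mean(w,0))
E
```

```text
rim [[0.4441 0.3261 0.018 ]
 [0.5063 0.2955 0.018 ]
 [0.4624 0.2069 0.018 ]
 [0.4007 0.239  0.018 ]]
[np.float64(0.0693), np.float64(0.0989), np.float64(0.0696), np.float64(0.0973)]
yaw from sides -26.175376039991068 -27.48578093894872 from ends- -26.499986572223328 -26.34237118673076
ctr [0.45339119 0.26687005 0.018     ]
plate [0.46158642 0.36316642 0.042     ] [0.37929111 0.20449367 0.042     ] 0.17874440262032473 -27.413422706130724 mid [0.42043877 0.28383005 0.042     ]
fin [[0.3909 0.3063 0.05  ]
 [0.3852 0.2949 0.05  ]] 0.012730555077251913
warm [[ 0.5387  0.1567  0.05  ]
 [ 0.6445  0.1568  0.05  ]
 [ 0.6504 -0.0353  0.05  ]
 [ 0.5458 -0.0395  0.05  ]]
[np.float64(0.1058), np.float64(0.1922), np.float64(0.1047), np.float64(0.1963)]
yaw 0.09175055070597674 2.2978756519586083 2.0871678508580658 1.763795621275733 ctr [0.5948572  0.05968246 0.05      ]
```

Request:
arm_command --commands '[[[-0.005,0.01,0,-0.11],[-0.012,0.022,-0.01,-0.22],[-0.018,0.034,-0.02,-0.33],[-0.024,0.046,-0.03,-0.44],[-0.03,0.058,-0.04,-0.55],[-0.036,0.07,-0.05,-0.66],[-0.042,0.082,-0.06,-0.77],[-0.048,0.094,-0.07,-0.88],[-0.054,0.106,-0.08,-0.99],[-0.06,0.118,-0.09,-1.1],[-0.066,0.13,-0.1,-1.21],[-0.074,0.142,-0.11,-1.32],[-0.08,0.154,-0.12,-1.43],[-0.086,0.164,-0.13,-1.54],[-0.09,0.171,-0.13,-1.62],[-0.092,0.174,-0.13,-1.658],[-0.092,0.174,-0.13,-1.658],[-0.092,0.174,-0.13,-1.658]]]'

```text
time: 3.43
position: [0.3989, 0.2954, 0.1195]
eef_rot: [[0.895, -0.446, -0.0], [-0.446, -0.895, 0.0], [-0.0, -0.0, -1.0]]
ft_force: [-0.5, 0.6, -0.1]
grip_width: 0.999
```

```bash
python3 - <<'E'
from h import *
s=manip.observe(); c=imaging.camera("wrist")
print(s["time"],s["position"],s["eef_rot"],s["qpos"],s["ft_force"])
np.savez("w2.npz",pix=c["pixels"],pos=s["position"],R=s["eef_rot"])
cv2.imwrite("pics/w2.png",c["pixels"][:,:,::-1])
E
```

```text
3.4333 [0.39886511 0.29535628 0.11954205] [[ 8.95028791e-01 -4.46008366e-01 -2.63566960e-05]
 [-4.46008365e-01 -8.95028791e-01  2.73572251e-05]
 [-3.57915531e-05 -1.27301972e-05 -9.99999999e-01]] [5.49603968e-01 1.72941658e-01 2.00507397e+00 4.51703065e-05
 9.63585215e-01 2.58267510e+00] [-0.54368868  0.60499122 -0.08229104]
```

View pics/w2.png

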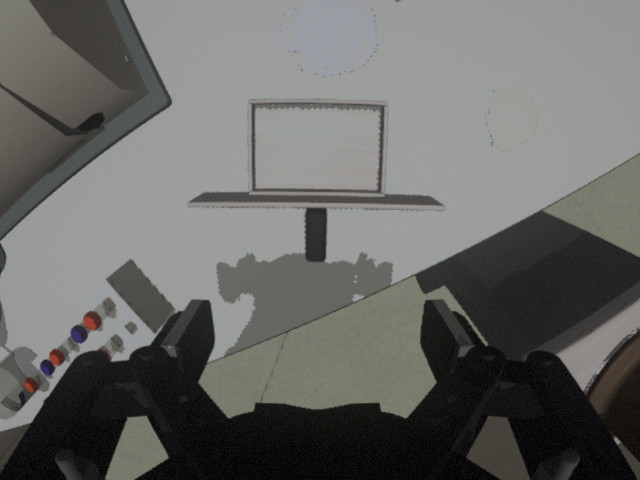

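```bash
python3 - <<'E'
from h import *
p=np.load("w2.npz")["pix"]
A=cv2.resize(p[85:275,175:460],None,fx=2.8,fy=2.8,interpolation=cv2.INTER_CUBIC)
cv2.imwrite("pics/w2a.png",A[:,:,::-1])
E
```

```text
(no output)
```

View pics/w2a.png

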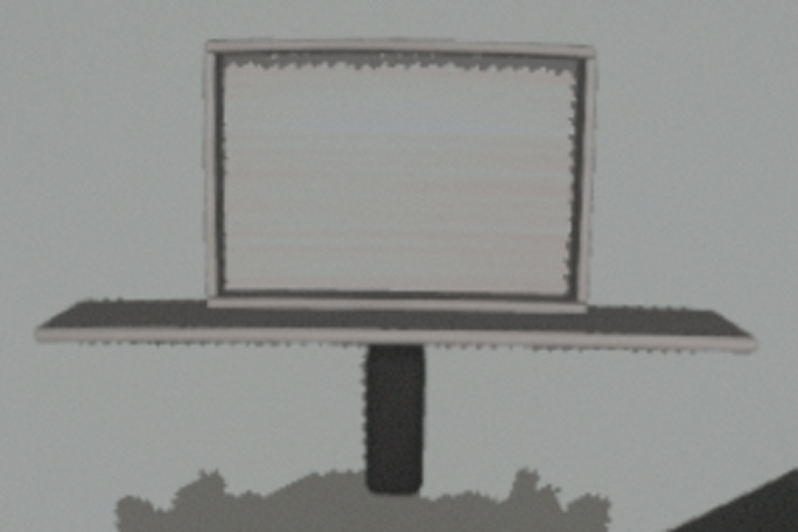

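```bash
python3 - <<'E'
from h import *
d=np.load("w2.npz"); s={"position":d["pos"],"eef_rot":d["R"]}; c=imaging.camera("wrist")
T=lambda x,y,z:wz(s,c,175+x/2.8,85+y/2.8,z)
r=[T(207,40,.018),T(594,47,.018),T(585,312,.018),T(208,306,.018)]  # nose-left(img), nose-right
n=np.linalg.norm; yw=lambda a,b:np.degrees(np.arctan2((b-a)[1],(b-a)[0]))
print(np.round(r,4),[round(n(r[i]-r[(i+1)%4]),4) for i in range(4)])
print(yw(r[1],r[0])-90,yw(r[2],r[3])-90,yw(r[3],r[0]),yw(r[2],r[1]),"ctr",np.mean(r,0))
a,b=T(36,340,.042),T(757,350,.042);print("plate",a,b,n(a-b),yw(b,a)-90,(a+b)/2)
g=[T(366,490,.05),T(420,492,.05),T(425,345,.05),T(368,345,.05)]
print("fin",np.round(g,4),n(g[0]-g[1]),n(g[2]-g[3]),"end mid",(g[0]+g[1])/2,yw((g[0]+g[1])/2,(g[2]+g[3])/2))
E
```

```text
[[0.5058 0.2954 0.018 ]
 [0.4604 0.2083 0.018 ]
 [0.3988 0.2398 0.018 ]
 [0.4443 0.3276 0.018 ]] [np.float64(0.0982), np.float64(0.0692), np.float64(0.0989), np.float64(0.0694)]
-27.489527389185987 -27.41056722155902 -27.63169058927815 -26.998874329395488 ctr [0.45231091 0.26777173 0.018     ]
plate [0.45904852 0.36474227 0.042     ] [0.37706955 0.20588164 0.042     ] 0.17876591931884597 -27.295694973625395 [0.41805904 0.28531196 0.042     ]
fin [[0.3904 0.3074 0.05  ]
 [0.3841 0.296  0.05  ]
 [0.416  0.2791 0.05  ]
 [0.4218 0.2909 0.05  ]] 0.012976520173294676 0.013128156579097666 end mid [0.38725593 0.30170812 0.05      ] -27.82846772162727
```

Request:
arm_command --commands '[[[0,0.001,-0.015,-0.009],[0,0.001,-0.035,-0.009],[0,0.001,-0.055,-0.009],[0,0.001,-0.075,-0.009],[0,0.001,-0.09,-0.009],[0,0.001,-0.1,-0.009],[0,0.001,-0.106,-0.009],[0,0.001,-0.108,-0.009],[0,0.001,-0.108,-0.009]]]'

```text
time: 4.28
position: [0.4, 0.2955, 0.0115]
eef_rot: [[0.889, -0.457, 0.0], [-0.457, -0.889, 0.0], [0.0, -0.0, -1.0]]
ft_force: [0.9, -0.1, -0.4]
grip_width: 0.997
```

Request:
arm_command --commands '[[[0,0,0,0],[0,0,0,0],[0,0,0,0],[0,0,0,0],[0,0,0,0],[0,0,0,0],[0,0,0,0],[0,0,0,0],[0,0,0,0],[0,0,0,0]]]' --fingers 0.0 --newtons 30

```text
time: 5.12
position: [0.3999, 0.2957, 0.0118]
eef_rot: [[0.889, -0.457, 0.0], [-0.457, -0.889, 0.0], [0.0, -0.0, -1.0]]
ft_force: [-2.0, 0.1, 5.0]
grip_width: 0.159
```

```bash
python3 - <<'E'
from h import *
s=manip.observe(); c=imaging.camera("wrist")
print(s["time"],s["position"],s["eef_rot"],s["qpos"],s["ft_force"],s["grip_width"]*85.4)
np.savez("w3.npz",pix=c["pixels"],pos=s["position"],R=s["eef_rot"])
cv2.imwrite("pics/w3.png",c["pixels"][:,:,::-1])
E
```

```text
5.1167 [0.3998813  0.29565181 0.01183779] [[ 8.89215823e-01 -4.57487892e-01  2.22267985e-04]
 [-4.57487939e-01 -8.89215786e-01  2.66300648e-04]
 [ 7.58148795e-05 -3.38483672e-04 -9.99999940e-01]] [5.48990497e-01 3.58250130e-01 2.04728849e+00 1.65666480e-04
 7.35725477e-01 2.59483212e+00] [-1.98467312  0.10504406  4.9551955 ] 13.544815864431577
```

View pics/w3.png

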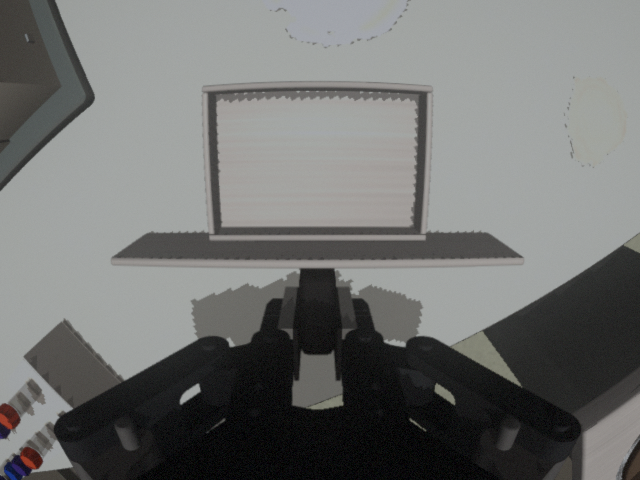

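Gripped: the opening is 13.5 mm on the 14 mm fin, and the plate and nose edges are level in the wrist image. Next I'll slide the tray to about 25 mm in front of the bay, right of the middle.

Request:
arm_command --commands '[[[0,-0.005,0.0005,0.01],[0,-0.015,0.0005,0.03],[0,-0.03,0.0005,0.06],[0,-0.048,0.0005,0.095],[0,-0.066,0.0005,0.13],[0,-0.084,0.0005,0.165],[0.001,-0.102,0.0005,0.2],[0.003,-0.12,0.0005,0.235],[0.005,-0.138,0.0005,0.27],[0.007,-0.156,0.0005,0.305],[0.009,-0.174,0.0005,0.34],[0.011,-0.192,0.0005,0.375],[0.013,-0.21,0.0005,0.41],[0.015,-0.226,0.0005,0.445],[0.017,-0.239,0.0005,0.475],[0.018,-0.248,0.0005,0.495],[0.02,-0.254,0.0005,0.505],[0.02,-0.256,0.0005,0.508],[0.02,-0.256,0.0005,0.508],[0.02,-0.256,0.0005,0.508]]]'

```text
time: 6.83
position: [0.4198, 0.0389, 0.0119]
eef_rot: [[0.999, 0.033, 0.0], [0.033, -0.999, -0.001], [0.0, 0.001, -1.0]]
ft_force: [0.3, -2.4, 0.7]
grip_width: 0.154
```

```bash
python3 - <<'E'
from h import *
s=manip.observe(); c=imaging.camera("wrist")
print(s["time"],s["position"],s["eef_rot"],s["qpos"],s["ft_force"],s["ft_torque"],s["grip_width"]*85.4)
np.savez("w4.npz",pix=c["pixels"],pos=s["position"],R=s["eef_rot"])
cv2.imwrite("pics/w4.png",c["pixels"][:,:,::-1])
E
```

```text
6.8333 [0.41978823 0.03892447 0.01186297] [[ 9.99448910e-01  3.31938836e-02  2.07617764e-04]
 [ 3.31941084e-02 -9.99448210e-01 -1.19407076e-03]
 [ 1.67867356e-04  1.20030441e-03 -9.99999266e-01]] [-9.94151879e-03  2.41473833e-01  2.21666651e+00 -1.88807315e-03
  6.83233708e-01  1.52911884e+00] [ 0.28476344 -2.44920151  0.74566566] [-0.3680017  -0.00701198 -0.09325081] 13.128150766537372
```

View pics/w4.png

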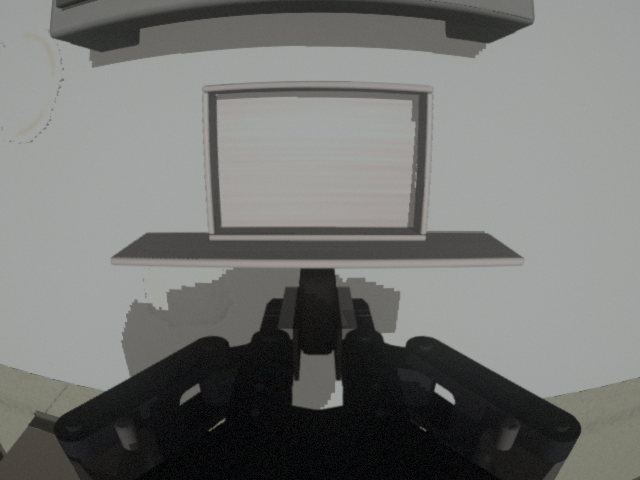

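```bash
python3 - <<'E'
from h import *
p=np.load("w4.npz")["pix"]
A=cv2.resize(p[0:80,30:310],None,fx=2.8,fy=2.8,interpolation=cv2.INTER_CUBIC)
B=cv2.resize(p[0:80,290:570],None,fx=2.8,fy=2.8,interpolation=cv2.INTER_CUBIC)
A=np.vstack([A,B]); A=np.clip(A.astype(float)*1.5,0,255).astype(np.uint8)
cv2.imwrite("pics/w4a.png",A[:,:,::-1])
E
```

```text
(no output)
```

View pics/w4a.png

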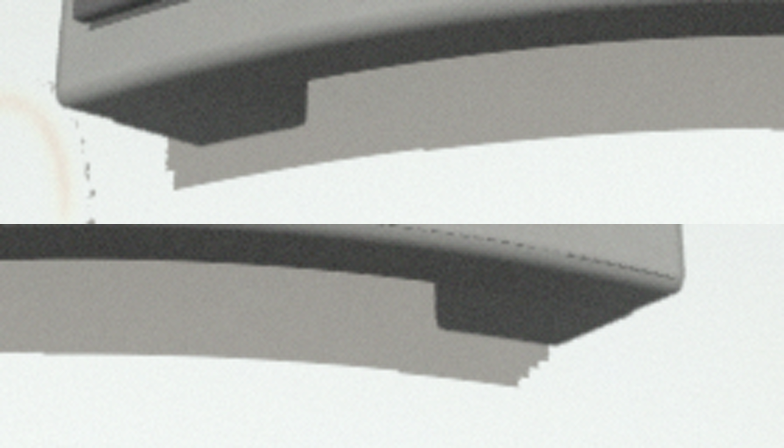

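```bash
python3 - <<'E'
from h import *
d=np.load("w4.npz"); s={"position":d["pos"],"eef_rot":d["R"]}; c=imaging.camera("wrist")
L=lambda x,y,z=0:wz(s,c,30+x/2.8,y/2.8,z)
R=lambda x,y,z=0:wz(s,c,290+x/2.8,(y-224)/2.8,z)
pts=np.array([L(200,145),L(303,124),R(440,328),R(556,344)]); ys=[.1,.075,-.075,-.1]
print(pts.round(4),np.linalg.norm(np.diff(pts,axis=0),axis=1))
t=np.array([L(307,82,.026),R(437,283,.026)]); print("top",t.round(4))
yw=lambda a,b:np.degrees(np.arctan2((b-a)[1],(b-a)[0]))
print(yw(pts[3],pts[0])-90,yw(pts[2],pts[1])-90,yw(t[1],t[0])-90,"mid",pts.mean(0),t.mean(0))
T=lambda u,v,z:wz(s,c,u,v,z)
r=np.array([T(204,88,.018),T(432,88,.018),T(427,240,.018),T(210,240,.018)])
print("rim",r.round(4),r.mean(0),np.linalg.norm(r-np.roll(r,-1,0),axis=1))
a,b=T(112,262,.042),T(523,262.5,.042); print(a,b,np.linalg.norm(a-b),yw(b,a)-90,(a+b)/2)
print("rel tool",(s["eef_rot"].T@(r.mean(0)-s["position"])),s["eef_rot"].T@((a+b)/2-s["position"]), yw(r[1],r[0])-90, "tool yaw",np.degrees(np.arctan2(s["eef_rot"][1,0],s["eef_rot"][0,0])))
E
```

```text
[[ 0.5377  0.1553  0.    ]
 [ 0.5386  0.1327  0.    ]
 [ 0.5438 -0.0206  0.    ]
 [ 0.5447 -0.0434  0.    ]] [0.02269001 0.15339054 0.02277917]
top [[ 0.5389  0.119   0.026 ]
 [ 0.5436 -0.011   0.026 ]]
2.0324013525636815 1.9175122615122575 2.067578987299555 mid [5.41207593e-01 5.59972319e-02 6.93889390e-18] [0.54127671 0.05400587 0.026     ]
rim [[ 0.511   0.0903  0.018 ]
 [ 0.5143 -0.0079  0.018 ]
 [ 0.4458 -0.0113  0.018 ]
 [ 0.4425  0.0885  0.018 ]] [0.47841476 0.0399184  0.018     ] [0.09824058 0.06860959 0.09986358 0.06844624]
[0.43865909 0.12790034 0.042     ] [ 0.44425028 -0.05001301  0.042     ] 0.17800118254469896 1.8000115883347263 [0.44145469 0.03894366 0.042     ]
rel tool [ 0.05862824  0.00096003 -0.00612604] [ 0.02166021  0.00073619 -0.03013253] 1.9770670489913016 tool yaw 1.9022317833232485
```

Request:
arm_command --commands '[[[0.0,-0.0015,0,0.0017],[0.0,-0.0035,0,0.0017],[0.001,-0.004,0,0.0017],[0.003,-0.0039,0,0.0017],[0.006,-0.0038,0,0.0017],[0.009,-0.0037,0,0.0017],[0.012,-0.0036,0,0.0017],[0.015,-0.0035,0,0.0017],[0.018,-0.0034,0,0.0017],[0.021,-0.0033,0,0.0017],[0.024,-0.0032,0,0.0017],[0.027,-0.0031,0,0.0017],[0.03,-0.003,0,0.0017],[0.033,-0.0028,0,0.0017],[0.036,-0.0027,0,0.0017],[0.039,-0.0026,0,0.0017],[0.042,-0.0025,0,0.0017],[0.044,-0.0024,0,0.0017],[0.045,-0.0024,0,0.0017]]]'

```text
time: 8.52
position: [0.4654, 0.037, 0.0119]
eef_rot: [[0.999, 0.034, 0.0], [0.034, -0.999, -0.0], [0.0, 0.0, -1.0]]
ft_force: [-0.3, 0.1, -3.1]
grip_width: 0.154
```

```bash
cat > look.py <<'E'
import sys
from h import *
s=manip.observe()
print(s["time"],s["position"].round(4),"yaw",np.degrees(np.arctan2(s["eef_rot"][1,0],s["eef_rot"][0,0])).round(2),"F",s["ft_force"].round(2),"M",s["ft_torque"].round(3),s["grip_width"]*85.4)
m=np.array([.5412,.0560]); th=np.radians(2.0); ex=np.array([np.cos(th),np.sin(th)]); ey=np.array([-ex[1],ex[0]])
d=s["position"][:2]-m; print("tcp in mouth frame",d@ex,d@ey,"=> tray nose depth",d@ex+.0597+.035,"tray y",d@ey-.0008)
if len(sys.argv)>1:
    c=imaging.camera("wrist"); n=sys.argv[1]
    np.savez(n+".npz",pix=c["pixels"],pos=s["position"],R=s["eef_rot"]); cv2.imwrite(f"pics/{n}.png",c["pixels"][:,:,::-1])
E
python3 look.py w5
```

```text
8.5167 [0.4654 0.037  0.0119] yaw 1.98 F [-0.33  0.08 -3.07] M [0.024 0.115 0.   ] 13.132786456415243
tcp in mouth frame -0.07646509743239309 -0.016314109489845376 => tray nose depth 0.018234902567606917 tray y -0.017114109489845375
```

View pics/w5.png

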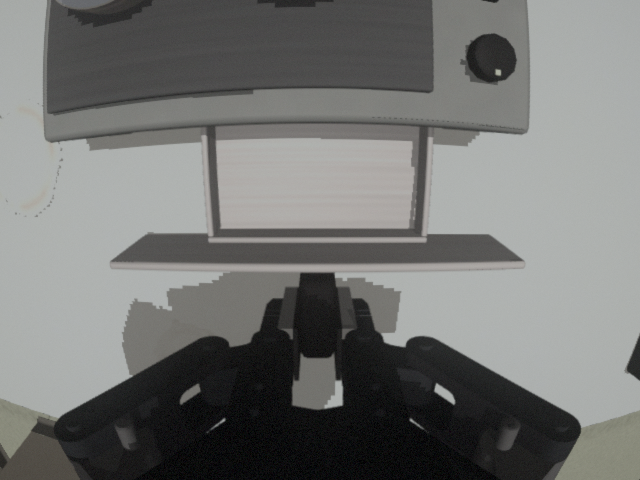

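Request:
arm_command --commands '[[[0.0015,0.0001,0,0],[0.003,0.0001,0,0],[0.0045,0.0002,0,0],[0.006,0.0002,0,0],[0.007,0.0002,0,0],[0.0076,0.0003,0,0],[0.008,0.0003,0,0],[0.0084,0.0003,0,0],[0.0088,0.0003,0,0],[0.0092,0.0003,0,0],[0.0096,0.0003,0,0],[0.01,0.0003,0,0],[0.0104,0.0004,0,0],[0.0108,0.0004,0,0],[0.0112,0.0004,0,0],[0.0116,0.0004,0,0],[0.012,0.0004,0,0],[0.0124,0.0004,0,0],[0.0128,0.0004,0,0],[0.0132,0.0005,0,0]]]'

```text
time: 10.23
position: [0.478, 0.0376, 0.012]
eef_rot: [[0.999, 0.034, -0.0], [0.034, -0.999, -0.0], [-0.0, 0.0, -1.0]]
ft_force: [-0.2, -0.5, -2.6]
grip_width: 0.155
```

```bash
python3 look.py
```

```text
10.2333 [0.478  0.0376 0.012 ] yaw 1.98 F [-0.18 -0.52 -2.62] M [0.005 0.114 0.009] 13.217630861177787
tcp in mouth frame -0.06381864323102955 -0.016223823880732256 => tray nose depth 0.030881356768970455 tray y -0.017023823880732255
```

Request:
arm_command --commands '[[[0.0005,0,0,0],[0.001,0,0,0],[0.0015,0,0,0],[0.002,0.0001,0,0],[0.0025,0.0001,0,0],[0.003,0.0001,0,0],[0.0035,0.0001,0,0],[0.004,0.0001,0,0],[0.005,0.0002,0,0],[0.006,0.0002,0,0],[0.007,0.0002,0,0],[0.008,0.0003,0,0],[0.009,0.0003,0,0],[0.01,0.0003,0,0],[0.011,0.0004,0,0],[0.012,0.0004,0,0],[0.0125,0.0004,0,0],[0.0125,0.0004,0,0]]]'

```text
time: 11.73
position: [0.4907, 0.038, 0.012]
eef_rot: [[0.999, 0.035, 0.0], [0.035, -0.999, -0.0], [0.0, 0.0, -1.0]]
ft_force: [0.1, -0.1, -2.2]
grip_width: 0.153
```

```bash
python3 look.py
```

```text
11.7333 [0.4907 0.038  0.012 ] yaw 1.98 F [ 0.09 -0.09 -2.22] M [-0.005  0.136  0.011] 13.078131899904415
tcp in mouth frame -0.05113532507048085 -0.016269281899014047 => tray nose depth 0.043564674929519154 tray y -0.017069281899014046
```

Request:
arm_command --commands '[[[0,0.0004,0,0],[0,0.0008,0,0],[0,0.0012,0,0],[-0.0001,0.0016,0,0],[-0.0001,0.002,0,0],[-0.0001,0.0024,0,0],[-0.0001,0.0028,0,0],[-0.0001,0.0032,0,0],[-0.0001,0.0036,0,0],[-0.0001,0.004,0,0]]]'

```text
time: 12.57
position: [0.4903, 0.042, 0.012]
eef_rot: [[0.999, 0.034, 0.0], [0.034, -0.999, 0.0], [0.0, -0.0, -1.0]]
ft_force: [0.1, -0.4, -2.8]
grip_width: 0.152
```

Request:
arm_command --commands '[[[0,0.0004,0,0],[0,0.0008,0,0],[0,0.0012,0,0],[-0.0001,0.0016,0,0],[-0.0001,0.002,0,0]]]'

```text
time: 12.98
position: [0.4901, 0.044, 0.0119]
eef_rot: [[0.999, 0.034, -0.0], [0.034, -0.999, 0.0], [-0.0, -0.0, -1.0]]
ft_force: [0.4, 0.4, -2.2]
grip_width: 0.148
```

Request:
arm_command --commands '[[[0,0.0004,0,0],[0,0.0008,0,0],[0,0.0012,0,0],[-0.0001,0.0016,0,0],[-0.0001,0.002,0,0]]]'

```text
time: 13.4
position: [0.4901, 0.046, 0.012]
eef_rot: [[0.999, 0.034, 0.0], [0.034, -0.999, 0.0], [0.0, -0.0, -1.0]]
ft_force: [-0.5, -0.5, -2.2]
grip_width: 0.153
```

Request:
arm_command --commands '[[[0,0.0004,0,0],[0,0.0008,0,0],[0,0.0012,0,0],[-0.0001,0.0016,0,0],[-0.0001,0.002,0,0],[-0.0001,0.0024,0,0]]]'

```text
time: 13.9
position: [0.49, 0.0484, 0.0119]
eef_rot: [[0.999, 0.035, -0.0], [0.035, -0.999, -0.0], [-0.0, 0.0, -1.0]]
ft_force: [0.5, 0.2, -2.4]
grip_width: 0.156
```

Request:
arm_command --commands '[[[0,0.0004,0,0],[0,0.0008,0,0],[0,0.0012,0,0],[-0.0001,0.0016,0,0],[-0.0001,0.002,0,0],[-0.0001,0.0024,0,0]]]'

```text
time: 14.4
position: [0.4899, 0.0508, 0.012]
eef_rot: [[0.999, 0.035, -0.0], [0.035, -0.999, 0.0], [-0.0, -0.0, -1.0]]
ft_force: [0.6, 0.6, -2.1]
grip_width: 0.152
```

Request:
arm_command --commands '[[[0,0.0004,0,0],[0,0.0008,0,0],[0,0.0012,0,0],[-0.0001,0.0016,0,0],[-0.0001,0.002,0,0],[-0.0001,0.0024,0,0]]]'

```text
time: 14.9
position: [0.4898, 0.0532, 0.012]
eef_rot: [[0.999, 0.035, 0.0], [0.035, -0.999, 0.0], [0.0, -0.0, -1.0]]
ft_force: [0.4, -1.4, -2.6]
grip_width: 0.156
```

```bash
python3 look.py
```

```text
14.9 [0.4898 0.0532 0.012 ] yaw 1.98 F [ 0.38 -1.43 -2.63] M [ 0.002  0.113 -0.018] 13.352350262211965
tcp in mouth frame -0.051430736340044435 -0.0009891324485989585 => tray nose depth 0.04326926365995557 tray y -0.0017891324485989585
```

Request:
arm_command --commands '[[[0,0.0004,0,0],[0,0.0008,0,0],[0,0.0012,0,0]]]'

```text
time: 15.15
position: [0.4898, 0.0544, 0.012]
eef_rot: [[0.999, 0.034, -0.0], [0.034, -0.999, 0.0], [-0.0, -0.0, -1.0]]
ft_force: [-0.1, 0.1, -2.3]
grip_width: 0.153
```

```bash
python3 look.py
```

```text
15.15 [0.4898 0.0544 0.012 ] yaw 1.97 F [-0.08  0.07 -2.3 ] M [ 0.015  0.109 -0.022] 13.061788245230487
tcp in mouth frame -0.0514070316191671 0.00017600017805674203 => tray nose depth 0.04329296838083291 tray y -0.000623999821943258
```

No contact yet (noise is about 1 N). Continuing left.

Request:
arm_command --commands '[[[0,0.0004,0,0],[0,0.0008,0,0],[0,0.0012,0,0],[-0.0001,0.0016,0,0],[-0.0001,0.002,0,0],[-0.0001,0.0024,0,0]]]'

```text
time: 15.65
position: [0.4897, 0.0568, 0.012]
eef_rot: [[0.999, 0.034, 0.0], [0.034, -0.999, -0.0], [0.0, 0.0, -1.0]]
ft_force: [0.2, -0.5, -2.2]
grip_width: 0.156
```

Request:
arm_command --commands '[[[0,0.0004,0,0],[0,0.0008,0,0],[0,0.0012,0,0],[-0.0001,0.0016,0,0],[-0.0001,0.002,0,0],[-0.0001,0.0024,0,0]]]'

```text
time: 16.15
position: [0.4896, 0.0592, 0.012]
eef_rot: [[0.999, 0.034, -0.0], [0.034, -0.999, -0.0], [-0.0, 0.0, -1.0]]
ft_force: [1.2, 0.7, -3.0]
grip_width: 0.152
```

Request:
arm_command --commands '[[[0,0.0004,0,0],[0,0.0008,0,0],[0,0.0012,0,0],[-0.0001,0.0016,0,0],[-0.0001,0.002,0,0],[-0.0001,0.0024,0,0]]]'

```text
time: 16.65
position: [0.4895, 0.0616, 0.012]
eef_rot: [[0.999, 0.035, -0.0], [0.035, -0.999, -0.0], [-0.0, -0.0, -1.0]]
ft_force: [0.2, 0.2, -2.2]
grip_width: 0.153
```

```bash
python3 look.py
```

```text
16.65 [0.4895 0.0616 0.012 ] yaw 1.98 F [ 0.16  0.16 -2.22] M [-0.048  0.068  0.006] 13.085148567329588
tcp in mouth frame -0.051484720871154396 0.007394436867770144 => tray nose depth 0.04321527912884561 tray y 0.0065944368677701435
```

Request:
arm_command --commands '[[[0,0.0004,0,0],[0,0.0008,0,0],[0,0.0012,0,0],[-0.0001,0.0016,0,0],[-0.0001,0.002,0,0],[-0.0001,0.0024,0,0]]]'

```text
time: 17.15
position: [0.4894, 0.064, 0.012]
eef_rot: [[0.999, 0.035, 0.0], [0.035, -0.999, 0.0], [0.0, -0.0, -1.0]]
ft_force: [0.3, 0.3, -2.3]
grip_width: 0.157
```

```bash
python3 look.py
```

```text
17.15 [0.4894 0.064  0.012 ] yaw 1.98 F [ 0.27  0.31 -2.26] M [-0.036  0.079  0.028] 13.39663983726965
tcp in mouth frame -0.05144978315640083 0.00981202850707975 => tray nose depth 0.04325021684359918 tray y 0.00901202850707975
```

Request:
arm_command --commands '[[[0,0.0004,0,0],[0,0.0008,0,0],[0,0.0012,0,0],[-0.0001,0.0016,0,0],[-0.0001,0.002,0,0]]]'

```text
time: 17.57
position: [0.4892, 0.0655, 0.012]
eef_rot: [[0.999, 0.034, -0.0], [0.034, -0.999, -0.001], [-0.0, 0.001, -1.0]]
ft_force: [0.3, -4.9, -1.3]
grip_width: 0.158
```

```bash
python3 look.py
```

```text
17.5667 [0.4892 0.0655 0.012 ] yaw 1.97 F [ 0.3  -4.88 -1.27] M [-0.598  0.199 -0.21 ] 13.512815443559335
tcp in mouth frame -0.0516721336810547 0.011321500347979484 => tray nose depth 0.043027866318945306 tray y 0.010521500347979483
```

Contact with the fence: Fy is −4.9 N at tray y of about +10 mm. I'll check the tray's attitude in the grip.

```bash
python3 look.py w6
```

```text
17.5667 [0.4892 0.0655 0.012 ] yaw 1.97 F [ 0.3  -4.88 -1.27] M [-0.598  0.199 -0.21 ] 13.512815443559335
tcp in mouth frame -0.0516721336810547 0.011321500347979484 => tray nose depth 0.043027866318945306 tray y 0.010521500347979483
```

View pics/w6.png

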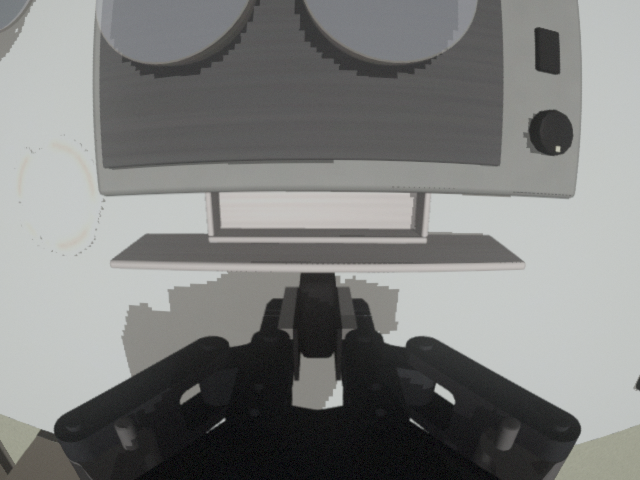

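Request:
arm_command --commands '[[[0,-0.0003,0,0],[0.0004,-0.0003,0,0],[0.0008,-0.0003,0,0],[0.0012,-0.0003,0,0],[0.0016,-0.0002,0,0],[0.002,-0.0002,0,0],[0.0024,-0.0002,0,0],[0.0028,-0.0002,0,0],[0.0032,-0.0002,0,0],[0.0036,-0.0002,0,0],[0.004,-0.0002,0,0],[0.0044,-0.0001,0,0]]]'

```text
time: 18.62
position: [0.4934, 0.0657, 0.0118]
eef_rot: [[0.999, 0.035, -0.001], [0.035, -0.999, -0.0], [-0.001, 0.0, -1.0]]
ft_force: [-3.1, -4.4, -2.7]
grip_width: 0.158
```

```bash
python3 look.py
```

```text
18.6167 [0.4934 0.0657 0.0118] yaw 1.98 F [-3.07 -4.39 -2.74] M [-0.934  0.665 -0.262] 13.46863695179818
tcp in mouth frame -0.04747918957259072 0.011364954323574037 => tray nose depth 0.047220810427409284 tray y 0.010564954323574037
```

Request:
arm_command --commands '[[[0,-0.0003,0,0],[0,-0.0005,0,0],[0,-0.0005,0,0],[0.0004,-0.0005,0,0],[0.0008,-0.0005,0,0],[0.0012,-0.0005,0,0],[0.0016,-0.0004,0,0],[0.002,-0.0004,0,0]]]'

```text
time: 19.28
position: [0.496, 0.0656, 0.0121]
eef_rot: [[0.999, 0.035, 0.001], [0.035, -0.999, 0.0], [0.001, -0.0, -1.0]]
ft_force: [-1.8, -2.4, -1.6]
grip_width: 0.15
```

```bash
python3 look.py
```

```text
19.2833 [0.496  0.0656 0.0121] yaw 1.98 F [-1.76 -2.44 -1.65] M [-0.457  0.335 -0.144] 12.824519962427308
tcp in mouth frame -0.04481441967050508 0.011142363633067552 => tray nose depth 0.04988558032949492 tray y 0.010342363633067552
```

Request:
arm_command --commands '[[[0.0004,-0.0001,0,0],[0.0008,-0.0001,0,0],[0.0012,-0.0001,0,0],[0.0016,-0.0001,0,0],[0.002,0,0,0],[0.0024,0,0,0],[0.0028,0,0,0],[0.0032,0,0,0],[0.0036,0,0,0],[0.004,0,0,0]]]'

```text
time: 20.12
position: [0.5, 0.0655, 0.012]
eef_rot: [[0.999, 0.034, 0.0], [0.034, -0.999, 0.0], [0.0, -0.0, -1.0]]
ft_force: [-1.3, -1.7, -2.3]
grip_width: 0.157
```

```bash
python3 look.py
```

```text
20.1167 [0.5    0.0655 0.012 ] yaw 1.98 F [-1.33 -1.66 -2.32] M [-0.17   0.226 -0.079] 13.388548517456055
tcp in mouth frame -0.0408734423458492 0.010973875540132858 => tray nose depth 0.05382655765415081 tray y 0.010173875540132857
```

Request:
arm_command --commands '[[[0.0004,0,0,0],[0.0008,0,0,0],[0.0012,0,0,0],[0.0016,0,0,0],[0.002,0.0001,0,0],[0.0024,0.0001,0,0],[0.0028,0.0001,0,0],[0.0032,0.0001,0,0],[0.0036,0.0001,0,0],[0.004,0.0001,0,0],[0.0044,0.0001,0,0],[0.0048,0.0002,0,0],[0.0052,0.0002,0,0],[0.0056,0.0002,0,0],[0.006,0.0002,0,0]]]'

```text
time: 21.37
position: [0.5058, 0.0657, 0.012]
eef_rot: [[0.999, 0.035, 0.0], [0.035, -0.999, 0.0], [0.0, -0.0, -1.0]]
ft_force: [0.3, -1.0, -2.4]
grip_width: 0.154
```

```bash
python3 look.py
```

```text
21.3667 [0.5058 0.0657 0.012 ] yaw 1.98 F [ 0.32 -1.03 -2.43] M [-0.061  0.181 -0.058] 13.143627978587018
tcp in mouth frame -0.03504846817914466 0.010916450428893656 => tray nose depth 0.05965153182085535 tray y 0.010116450428893656
```

Request:
arm_command --commands '[[[0.0004,0,0,0],[0.0008,0,0,0],[0.0012,0,0,0],[0.0016,0.0001,0,0],[0.002,0.0001,0,0],[0.0024,0.0001,0,0],[0.0028,0.0001,0,0],[0.0032,0.0001,0,0],[0.0036,0.0001,0,0],[0.004,0.0001,0,0],[0.0044,0.0002,0,0],[0.0048,0.0002,0,0],[0.0052,0.0002,0,0],[0.0056,0.0002,0,0],[0.006,0.0002,0,0]]]'

```text
time: 22.62
position: [0.5118, 0.0659, 0.012]
eef_rot: [[0.999, 0.034, 0.0], [0.034, -0.999, 0.0], [0.0, -0.0, -1.0]]
ft_force: [-0.5, -0.2, -3.1]
grip_width: 0.152
```

```bash
python3 look.py w7
```

```text
22.6167 [0.5118 0.0659 0.012 ] yaw 1.98 F [-0.47 -0.16 -3.12] M [-0.091  0.169 -0.047] 13.018217014278072
tcp in mouth frame -0.029056873546011427 0.010911385312854337 => tray nose depth 0.06564312645398858 tray y 0.010111385312854337
```

View pics/w7.png

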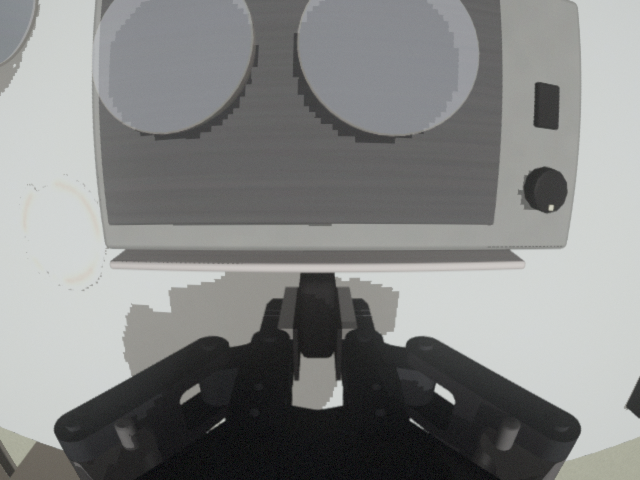

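Request:
arm_command --commands '[[[0.0003,0,0,0],[0.0006,0,0,0],[0.0009,0,0,0],[0.0012,0,0,0],[0.0015,0.0001,0,0],[0.0018,0.0001,0,0],[0.0021,0.0001,0,0],[0.0024,0.0001,0,0],[0.0027,0.0001,0,0],[0.003,0.0001,0,0]]]'

```text
time: 23.5
position: [0.5148, 0.066, 0.012]
eef_rot: [[0.999, 0.034, 0.0], [0.034, -0.999, 0.0], [0.0, -0.0, -1.0]]
ft_force: [-0.1, -0.3, -1.5]
grip_width: 0.155
```

Request:
arm_command --commands '[[[0.0003,0,0,0],[0.0006,0,0,0],[0.0009,0,0,0],[0.0012,0,0,0]]]'

```text
time: 23.83
position: [0.5161, 0.066, 0.012]
eef_rot: [[0.999, 0.034, 0.0], [0.034, -0.999, 0.0], [0.0, -0.0, -1.0]]
ft_force: [-0.3, 0.5, -1.7]
grip_width: 0.155
```

Request:
arm_command --commands '[[[0.0003,0,0,0],[0.0006,0,0,0],[0.0009,0,0,0],[0.0012,0,0,0]]]'

```text
time: 24.17
position: [0.5164, 0.066, 0.0118]
eef_rot: [[0.999, 0.034, -0.002], [0.034, -0.999, 0.0], [-0.002, -0.0, -1.0]]
ft_force: [-2.2, 0.5, -0.9]
grip_width: 0.156
```

Request:
arm_command --commands '[[[0,0,0,0],[0,0,0,0]]]'

```text
time: 24.33
position: [0.5165, 0.066, 0.0118]
eef_rot: [[0.999, 0.034, -0.001], [0.034, -0.999, 0.0], [-0.001, -0.0, -1.0]]
ft_force: [-3.1, 0.6, -0.8]
grip_width: 0.156
```

```bash
python3 look.py w8
python3 - <<'E'
from h import *
for n in("scene","side"):
    c=imaging.camera(n); p=c["pixels"]
    p=p[200:290,280:400] if n=="scene" else p[190:300,290:400]
    cv2.imwrite(f"pics/{n}8.png",cv2.resize(p,None,fx=5,fy=5,interpolation=cv2.INTER_CUBIC)[:,:,::-1])
E
```

```text
24.3333 [0.5165 0.066  0.0118] yaw 1.97 F [-3.07  0.61 -0.78] M [ 0.021  0.53  -0.001] 13.28969018942733
tcp in mouth frame -0.0243763344193897 0.010863700008705733 => tray nose depth 0.0703236655806103 tray y 0.010063700008705732
```

View pics/w8.png

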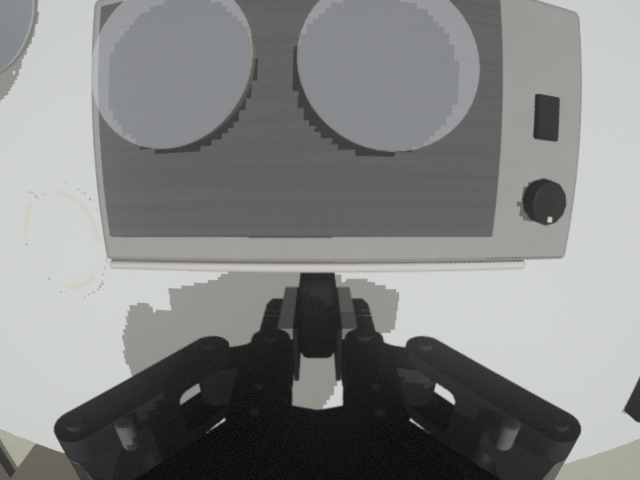

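View pics/side8.png

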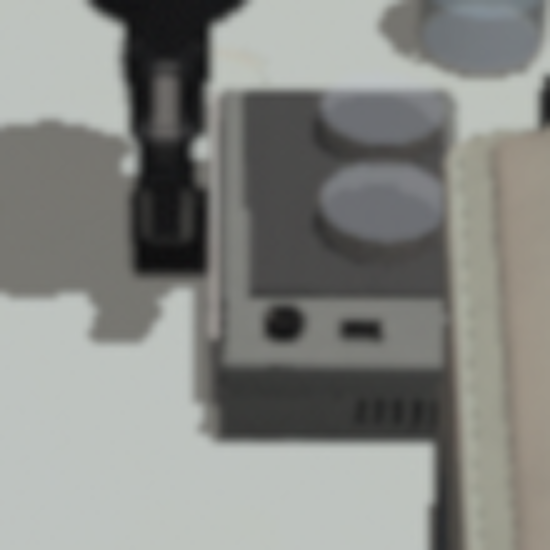

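View pics/scene8.png

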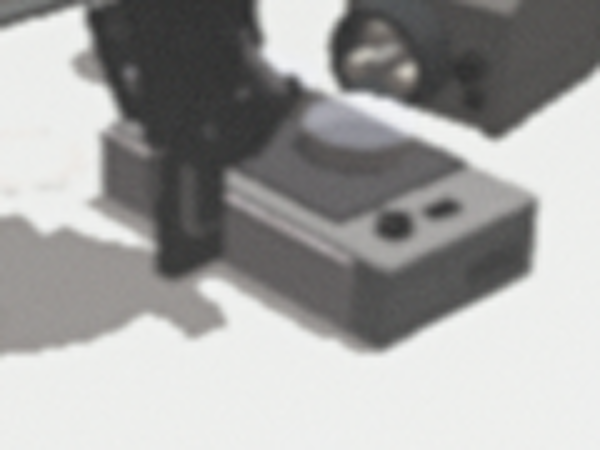

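Request:
arm_command --commands '[[[0.0002,0,0,0],[0.0004,0,-0.0001,0],[0.0006,0,-0.0002,0],[0.0006,0,-0.0003,0],[0.0006,0,-0.0003,0],[0.0006,0,-0.0003,0]]]'

```text
time: 24.98
position: [0.5166, 0.0659, 0.0114]
eef_rot: [[0.999, 0.034, -0.002], [0.034, -0.999, -0.0], [-0.002, -0.0, -1.0]]
ft_force: [-5.2, -0.2, 0.9]
grip_width: 0.15
```

```bash
python3 look.py; python3 -c "
from h import *
print(manip.observe()['eef_rot'].round(4))"
```

```text
24.9833 [0.5166 0.0659 0.0114] yaw 1.97 F [-5.16 -0.17  0.92] M [ 0.071  1.072 -0.069] 12.829136980212262
tcp in mouth frame -0.024265223267826066 0.010773541963174846 => tray nose depth 0.07043477673217394 tray y 0.009973541963174846
[[ 9.994e-01  3.450e-02 -2.400e-03]
 [ 3.450e-02 -9.994e-01 -1.000e-04]
 [-2.400e-03 -0.000e+00 -1.000e+00]]
```

Request:
arm_command --commands '[[[-0.0002,0,0,0],[-0.0004,0,0,0],[-0.0006,0,0,0],[-0.0006,0,0,0]]]'

```text
time: 25.32
position: [0.5166, 0.0659, 0.0114]
eef_rot: [[0.999, 0.034, -0.001], [0.034, -0.999, -0.0], [-0.001, 0.0, -1.0]]
ft_force: [-4.5, -0.3, -0.9]
grip_width: 0.152
```

Request:
arm_command --commands '[[[0,0,0,0],[0,0,0,0],[0,0,0,0],[0,0,0,0],[0,0,0,0],[0,0,0,0],[0,0,0,0],[0,0,0,0],[0,0,0,0],[0,0,0,0]]]' --fingers 0.07

```text
time: 26.15
position: [0.5171, 0.066, 0.0116]
eef_rot: [[0.999, 0.035, 0.0], [0.035, -0.999, -0.0], [0.0, 0.0, -1.0]]
ft_force: [-0.2, 0.0, 0.2]
grip_width: 0.825
```

```bash
python3 look.py w9
```

```text
26.15 [0.5171 0.066  0.0116] yaw 1.98 F [-0.21  0.04  0.22] M [ 0.015  0.03  -0.027] 70.43426515940627
tcp in mouth frame -0.023719929076226793 0.01078611293849729 => tray nose depth 0.07098007092377322 tray y 0.00998611293849729
```

View pics/w9.png

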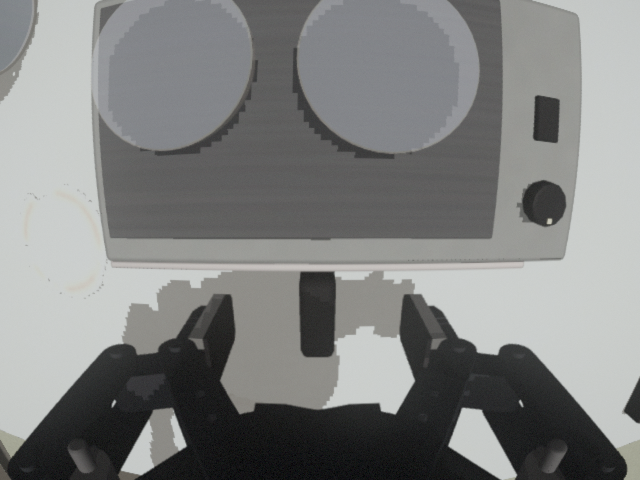

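Request:
arm_command --commands '[[[0,0,0.005,0],[0,0,0.015,0],[0,0,0.03,0],[0,0,0.045,0],[0,0,0.06,0],[0,0,0.075,0],[0,0,0.09,0],[-0.01,0,0.105,0],[-0.025,0,0.12,0],[-0.04,0,0.13,0],[-0.055,0,0.14,0],[-0.07,0,0.15,0],[-0.08,0,0.15,0],[-0.085,0,0.15,0],[-0.085,0,0.15,0],[-0.085,0,0.15,0]]]'

```text
time: 27.53
position: [0.4321, 0.0659, 0.1615]
eef_rot: [[0.999, 0.034, 0.0], [0.034, -0.999, 0.0], [0.0, 0.0, -1.0]]
ft_force: [-0.5, -1.0, 0.4]
grip_width: 0.818
```

```bash
python3 look.py wA
python3 - <<'E'
from h import *
for n in("scene","side"):
    c=imaging.camera(n); p=c["pixels"]
    p=p[180:290,260:400] if n=="scene" else p[150:300,260:420]
    cv2.imwrite(f"pics/{n}A.png",cv2.resize(p,None,fx=5,fy=5,interpolation=cv2.INTER_CUBIC)[:600,:,::-1])
p=np.load("wA.npz")["pix"]; cv2.imwrite("pics/wAz.png",cv2.resize(p[40:240,160:430],None,fx=2.9,fy=2.9,interpolation=cv2.INTER_CUBIC)[:,:,::-1])
E
```

```text
27.5333 [0.4321 0.0659 0.1615] yaw 1.98 F [-0.45 -0.96  0.35] M [ 0.018 -0.12   0.054] 69.85247158802942
tcp in mouth frame -0.1086503039178504 0.013744234886784931 => tray nose depth -0.01395030391785039 tray y 0.01294423488678493
```

View pics/wA.png

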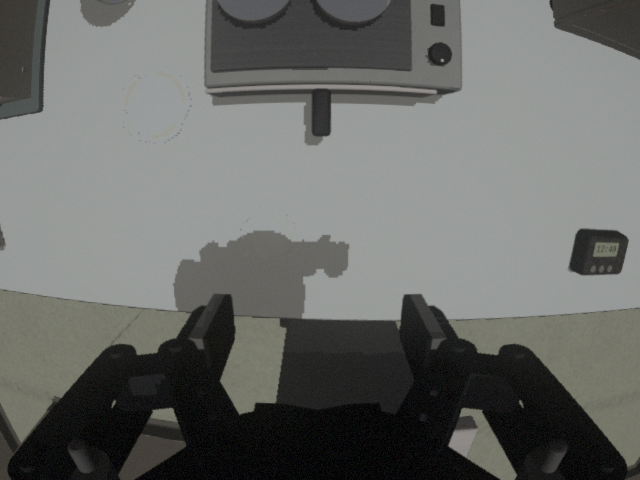

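View pics/wAz.png

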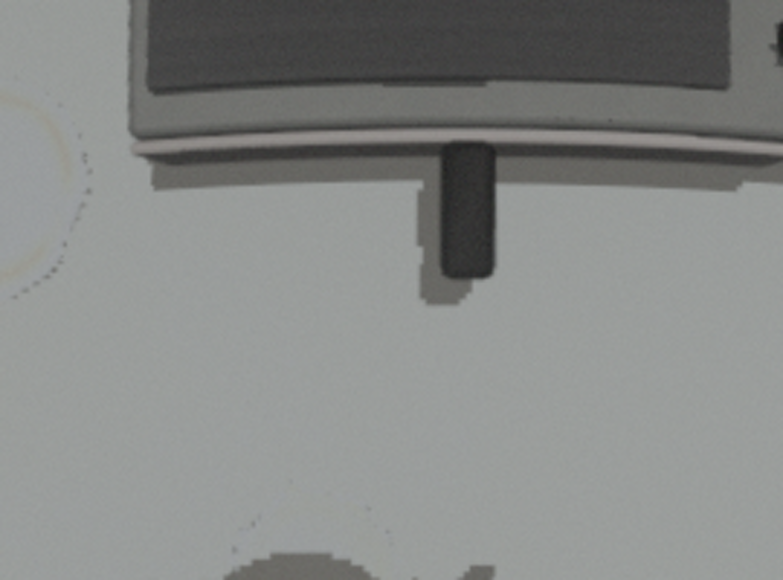

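View pics/sceneA.png

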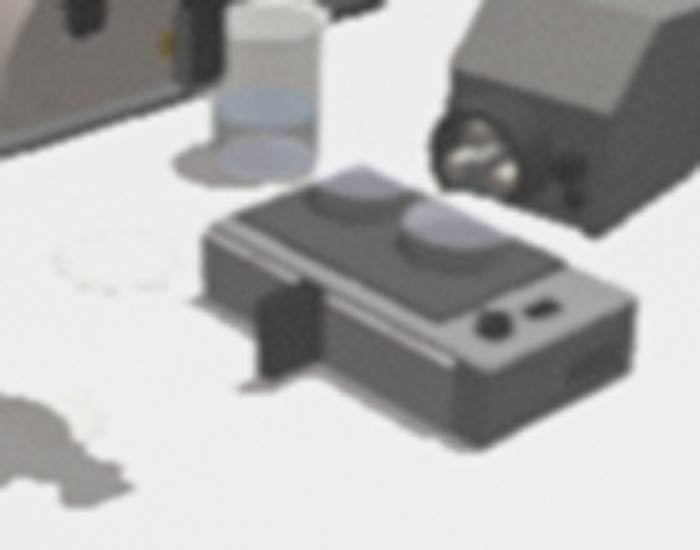

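View pics/sideA.png

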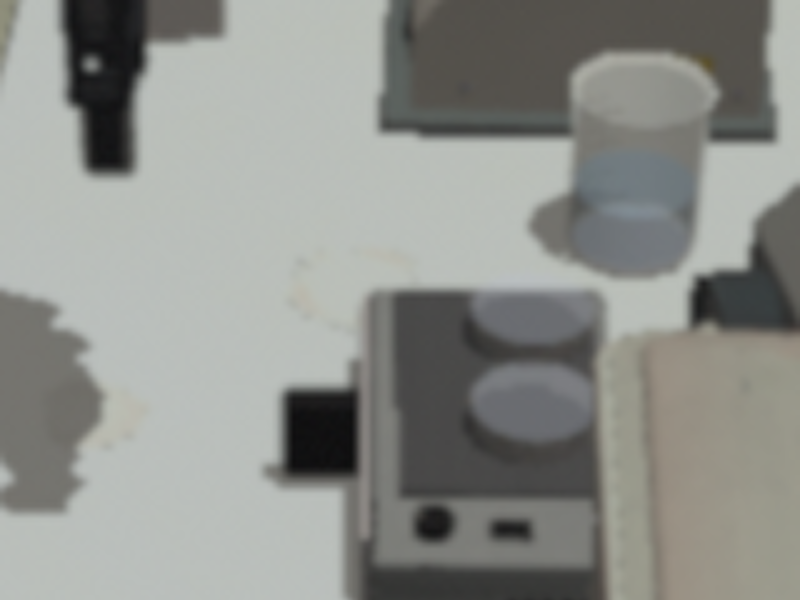

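```bash
python3 - <<'E'
from h import *
d=np.load("wA.npz"); s={"position":d["pos"],"eef_rot":d["R"]}; c=imaging.camera("wrist")
m=np.array([.5412,.0560]); th=np.radians(2.0); ex=np.array([np.cos(th),np.sin(th)]); ey=np.array([-ex[1],ex[0]])
F=lambda p:((p[:2]-m)@ex*1000,(p[:2]-m)@ey*1000)
# lowest bright (plate top) row per column, bright strip edge
g=d["pix"].astype(float).mean(2)
pts=[]
for u in list(range(215,300,10))+list(range(340,435,10)):
    col=g[84:104,u]; v=84+np.argmin(np.diff(col))+1   # bright->dark at the outer top edge
    pts.append(F(wz(s,c,u,v,.042)))
pts=np.array(pts); k=np.polyfit(pts[:,1],pts[:,0],1); print(pts.round(1).tolist()); print("outer edge x at centre mm",k[1],"angle deg",-np.degrees(np.arctan(k[0])))
E
```

```text
[[-5.3, 91.6], [-5.0, 83.6], [-4.7, 75.7], [-5.1, 67.9], [-4.7, 60.1], [-5.0, 52.5], [-5.3, 44.9], [-4.7, 37.3], [-4.9, 29.8], [-4.8, -3.9], [-5.5, -11.5], [-5.3, -19.0], [-5.0, -26.7], [-5.5, -34.3], [-5.1, -42.1], [-5.5, -49.9], [-5.0, -57.8], [-5.2, -65.8], [-5.4, -74.0]]
outer edge x at centre mm -5.1172838089693125 angle deg -0.11990419877393604
```

```bash
python3 - <<'E'
from h import *
ims=[np.load(f"{n}.npz")["pix"][235:285,u:u+130] for n in("w8","w9") for u in (100,430)]
ims=[cv2.resize(i,None,fx=3,fy=3.0,interpolation=cv2.INTER_CUBIC) for i in ims]
A=np.vstack([np.hstack(ims[:2]),np.hstack(ims[2:])]); cv2.imwrite("pics/cmp.png",np.clip(A*1.3,0,255).astype(np.uint8)[:,:,::-1])
p=imaging.camera("scene")["pixels"][215:275,295:365]
cv2.imwrite("pics/scB.png",cv2.resize(p,None,fx=9,fy=9,interpolation=cv2.INTER_CUBIC)[:,:,::-1])
for n in("w8","w9"):
    g=np.load(n+".npz")["pix"].astype(float).mean(2)
    for u in (150,200,250,380,450,500): print(n,u,g[250:272,u].round().astype(int).tolist())
E
```

```text
w8 150 [158, 158, 157, 160, 157, 157, 157, 149, 139, 131, 119, 121, 150, 174, 184, 193, 194, 190, 181, 175, 206, 210]
w8 200 [157, 158, 159, 156, 159, 158, 158, 153, 147, 138, 128, 118, 120, 154, 177, 188, 196, 196, 193, 187, 176, 191]
w8 250 [157, 159, 159, 159, 158, 159, 158, 157, 149, 144, 135, 125, 114, 137, 166, 183, 193, 198, 197, 194, 185, 169]
w8 380 [159, 158, 160, 157, 159, 158, 159, 157, 153, 145, 138, 134, 118, 141, 171, 191, 197, 200, 200, 195, 190, 181]
w8 450 [159, 158, 157, 157, 158, 160, 159, 153, 147, 139, 138, 120, 120, 162, 190, 197, 200, 198, 196, 190, 184, 198]
w8 500 [158, 159, 159, 158, 158, 159, 154, 134, 127, 138, 124, 134, 172, 192, 197, 201, 199, 194, 186, 188, 204, 209]
w9 150 [155, 152, 153, 154, 153, 153, 154, 152, 147, 141, 134, 131, 149, 176, 189, 189, 185, 177, 172, 201, 204, 205]
w9 200 [153, 154, 154, 154, 154, 153, 152, 153, 152, 145, 138, 131, 133, 156, 182, 192, 191, 189, 181, 173, 198, 203]
w9 250 [154, 155, 154, 154, 155, 154, 155, 153, 152, 150, 143, 136, 131, 144, 172, 188, 192, 192, 187, 179, 164, 145]
w9 380 [154, 154, 154, 155, 154, 155, 154, 155, 155, 151, 145, 140, 132, 140, 172, 192, 195, 193, 190, 183, 167, 147]
w9 450 [153, 153, 152, 153, 152, 153, 154, 153, 153, 145, 140, 135, 140, 169, 191, 195, 195, 190, 184, 180, 195, 204]
w9 500 [153, 152, 154, 153, 154, 154, 154, 153, 148, 141, 134, 128, 162, 191, 195, 194, 189, 182, 184, 198, 204, 205]
```

View pics/cmp.png

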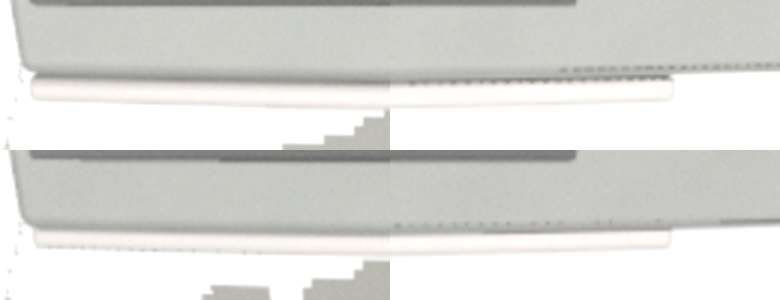

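View pics/scB.png

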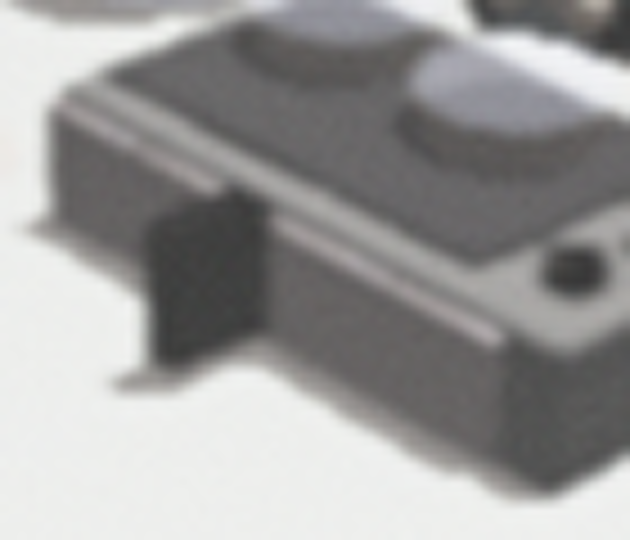

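```bash
python3 - <<'E'
from workcell import ticket, manip
print(ticket.close_job()); print(manip.observe()["time"])
E
```

```text
the job is handed in; nothing more can be done
None
the job is handed in; nothing more can be done
```

The tray is home under the slide warmer, its front plate flush against the warmer's front. I released it and handed the job in with the gripper about 0.15 m clear, at about 27.6 s of the 51 s allowed.

- **Finding the fence:** I slid the tray's nose about 43 mm into the bay, well right of the middle, then moved left at 5 mm/s. It met the fence at 4.9 N, with the tray about 10 mm left of the middle of the opening.
- **Going home:** I ran it along the fence with light contact, the sideways force falling from 4.4 N to about zero. The front plate met a firm stop at an insertion depth of 70.3 mm, where 70 mm was expected.
- **Seating push:** A last gentle push brought the force to 5.2 N with only 0.1 mm more travel. The largest force I read against the warmer was about 5.4 N, but I only read it at the end of each move.
- **After letting go:** All three cameras show the plate flush and parallel to the front, to about 0.1°. I saw no change to the beaker or timer, though I did not measure them again.

One check disagreed slightly. The last camera measurement put the plate's outer edge 5.1 mm in front of the warmer, against 4 mm if perfectly flush. That is within the 2 mm calibration, and the firm stop says it is seated.

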